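# Present the knob-lidded honey jar on the counter carousel

### The arm

A 6-joint arm with a two-finger parallel gripper is mounted at the origin on the work surface. World frame = base frame: x ahead of the robot, y to its left, z up, the work surface at z = 0. Lengths are in m, angles in rad, forces in N, time in s.
With the tool pointing down it reaches from about 0.25 to 0.725 m from the base axis. Payload 4 kg.
Tool frame: the origin (TCP) lies midway between the tips of the shut fingers; the grasp point (between the pads) lies 19 mm behind it; z points along the fingers, y is the line along which they close (so a half turn about z gives the same grasp; the last joint's range is limited). The gripper opens to 85 mm and grips with 20 to 120 N. Pads are 22 mm wide; open, the fingers measure 114 mm over their backs; the gripper's body (76 mm by 85 mm) begins 54 mm behind the grasp point. The pads swing forward as they close: fully open they stand 13 mm farther back than shut.
Start: joints at [1.108, 0.241, 0.005, 1.335, 0, 1.571], TCP at [0.223, 0.447, 0.231] pointing down, gripper open.
Joint ranges: [-2.72, 2.72], [-1.05, 1.87], [-1.09, 1.28], [-1.99, 2.15], [-1.42, 1.44], [-3.14, 3.14]. Speed limits (rad/s): [2.79, 2.79, 3.14, 3.14, 3.14, 3.14].

### API

Orientations are given as a rotation vector (axis times angle).
In Python, from workcell import manip gives the robot as it stands. The module is installed in compiled form; this text tells all that it offers.
- The arm moves only by the shell command python3 -m creep 'ROWS' [FORCE]. ROWS is JSON, a list of rows, each a list of 3 entries, a list of its own where there are three numbers: the turn, a rotation vector about the tool's x, y, z in rad, then the shift along the tool's x, y, z in cm, then the opening, from 0 (shut) to 1 (fully open). In form: [[[wx, wy, wz], [x, y, z], claw], ...]. A call has 1 to 10 rows; each row shifts and turns the commanded pose from where the row before left it, along the tool's axes as they then stand; what a row does not reach is not made up. A row lasts 1/12 s, in which the tool goes at most 41.7 mm and 7.16 degrees, less where a joint would pass 70% of its speed; a pose out of reach is approached as far as the arm can. A call is refused whole if a number of a shift passes 4.17 or a number of a turn 0.125, either way. A call with a gripper value outside its range is refused whole. The fingers move at their own pace and stop on an object; FORCE is the grip in N (left out, the last holds). Time passes only in rows, so rows that do not move let the fingers close. It gives the time, the measured TCP pose, the force, the opening and the grip force at its end, in the units of the state.
- manip.get_state(): the state, without advancing time (a new reading comes with each control period).
- manip.snapshot(name): name is "scene" or "top" or "wrist"; returns the picture (420x560x3 uint8, red, green, blue); there is no depth.
- manip.camera_info(name): a dict with "fovy" (degrees; the focal length in pixels is half the picture's height over the tangent of half this angle, whatever the lens; pixels are square), "cx", "cy" (the principal point, pixels), "extrinsics" (4x4, takes a point from camera to world coordinates); the wrist camera has in their place "hand_eye" (4x4, takes a point from camera to tool coordinates, whose origin is the TCP and whose axes are the flange's). Camera axes: x right, y up, looking along -z (the intrinsics and any distortion apply to the point x, -y, -z); pixel columns grow to the right and rows downward; lengths in m; the calibration is good to about 2 mm. A picture is of the moment at which its call begins: read the wrist's pose just before it. camera_info takes no time and is no camera call.
- manip.finish_job(): hands the job in; it is judged then, once.
Trained networks look in the newest picture that a camera, given by its name, has taken for a name from the list of things; names that differ only in an ending like _2 or _b are one class to them, and where a whole thing is asked for, a point or a joint stands for the part that bears it (a point fixed in the world has none). Each returns a list of dicts, best first, with "conf" (0 to 1); they miss things now and then, are a little off and sometimes report something else, mostly with a low value. They report only what shows in the picture. A call takes as long as a camera call.
- manip.masks_of(camera, label): "pixels" (420x560 bool, what is visible of it) and "position" ([column, row] in pixels, amid what is visible of it).
- manip.spot_point(camera, label): "position" ([column, row] in pixels: a listed point, or the origin of a listed thing).
The state is a dict: "time_s": time; "joint_positions": joint angles; "joint_vel": joint speeds; "effort": joint torques, N m; "tcp_pos": TCP position; "eef_rot": TCP orientation; "force": force on the tool from outside, world axes, zero at the start; "torque": the same for the moment, N m; "width": finger opening in m; "gripper_force": force on a finger pad.
Only numpy, scipy, OpenCV 4.12 (cv2) and the standard library are available. Lean on these libraries where they do the work, as an engineer would, in place of code of your own. Each camera call takes 0.05 s, during which the arm holds its last target. There are 200 camera calls.

### The job

Turn the honey-jar carousel on the bakery counter by hand, without spinning it fast, until the one jar whose lid has an upright knob stands squarely behind the blank price card that marks the carousel's front. Finish while still holding the carousel firmly with the gripper, so that it stays still with that jar at the front; do not let go. Leave the can and the mug beside it where they are.

Things in the scene. Friction and masses are not known exactly. Their poses are not given: they have to be found in the camera images.
- foot: Fixed foot of the carousel: dark steel disc 210 mm across. Origin: centre of its underside on the counter, on the upright axis of turning, z up. Its +x points to the front, where a tongue carries a blank white price card on a steel stand (74 mm wide, 50 high, 3 thick; 165 mm from the axis, top edge 105 mm above the counter). Its place and heading vary.
- turntable: Turning wooden board 270 mm across, top 44 mm above the counter, with 5 equal jars fixed on it every 72 degrees, 90 mm from the axis: 66 mm across, flat 60 mm lids, tops 134 mm above the counter; only the marked jar has a knob. Origin on the axis, 24 mm up; +x points to the marked jar. Turns a full turn either way; friction 0.06 N m, no spring: stays where left.
- knob (a point): Centre of the round wooden knob on the marked jar's lid: 24 mm in diameter, 42 mm tall, upright, from 134 to 176 mm above the counter, fixed to the lid and standing clear of the other lids. This point is 155 mm above the counter, 90 mm from the axis, and travels with the turntable.
- front (a point): Point fixed to the foot, 90 mm from the axis towards the price card and 155 mm above the counter: the knob's centre is here when the marked jar is exactly at the front. Nothing is there of itself.
- can: Bystander: plain aluminium drinks can, 58 mm across, 115 mm tall, standing loose. Origin: centre of its underside.
- mug: Bystander: white mug, 80 mm across, 88 mm tall, handle to its +y, standing loose. Origin: centre of its underside.

How it is judged:
At the end, for the whole second after the job is handed in: The knob's centre is within 13 mm of the front point (about 8 degrees of turn), the turntable is still (under 0.1 rad/s), and the fingers hold it with more than 3 N of contact force, all through the last second (horizontal distance between knob and front below 0.013 m and angular speed of turntable below 0.1 rad/s and contact force between the fingers and turntable above 3 N); the arm keeps its last pose, push and grip.
It fails at once if the can is shifted by more than 30 mm (distance of can from where it was at the start of the episode above 0.03 m).
It fails at once if the mug is shifted by more than 30 mm (distance of mug from where it was at the start of the episode above 0.03 m).
It fails at once if the carousel is spun faster than 3 rad/s (angular speed of turntable above 3 rad/s).
It also fails if it takes over 45 s, if anything falls off the work surface, if the arm or the gripper's body presses on something with over 40 N, if the wrist force passes 120 N, or if a joint passes its speed limit or range.

## Working session

There is one attempt and no reset: what is moved stays moved. The work goes in short steps, Python scripts to look and compute and a shell command to move; the robot and the scene stay as the last step left them, time stands still between calls to the robot, and variables do not carry over. Pictures are saved under pics/ and viewed, at most 10 in all, crops included, and the job is handed in when it is done.

```bash
mkdir -p pics; cat > h.py <<'E'
import numpy as np,cv2
from workcell import manip
from scipy.spatial.transform import Rotation as R
def ray(cam,px,st=None):
    i=manip.camera_info(cam); f=210/np.tan(np.radians(i['fovy'])/2)
    if cam=='wrist':
        T=np.eye(4);T[:3,:3]=R.from_rotvec(st['eef_rot']).as_matrix();T[:3,3]=st['tcp_pos'];E=T@np.array(i['hand_eye'])
    else:E=np.array(i['extrinsics'])
    d=E[:3,:3]@np.array([(px[0]-i['cx'])/f,-(px[1]-i['cy'])/f,-1]);return E[:3,3],d
def atz(cam,px,z,st=None):
    o,d=ray(cam,px,st);return o+d*(z-o[2])/d[2]
def snap(cam,name):
    im=manip.snapshot(cam);cv2.imwrite(f'pics/{name}.png',im[:,:,::-1]);return im
E
python3 - <<'E'
from h import *
np.set_printoptions(precision=4,suppress=True)
print(manip.get_state())
for c in ['scene','top']:
    i=manip.camera_info(c);print(c,i)
    snap(c,c+'0')
    for l,z in [('foot',0),('turntable',.024),('knob',.155),('front',.155),('can',0),('mug',0)]:
        for r in manip.spot_point(c,l)[:2]: print(c,l,r['conf'],r['position'],atz(c,r['position'],z))
print(manip.camera_info('wrist'))
E
```

```text
{'time_s': 0.0, 'joint_positions': array([ 1.108 ,  0.2414,  0.0037,  1.3352, -0.    ,  1.5708]), 'joint_vel': array([-0.0003,  0.0002, -0.0001,  0.0011,  0.0011, -0.0009]), 'effort': array([ -0.0017, -37.232 ,  25.2406,   0.0169,  -0.0001,   0.    ]), 'tcp_pos': array([0.223 , 0.4468, 0.2304]), 'eef_rot': array([-0.7205, -3.0574,  0.0031]), 'force': array([ 0.621 , -0.2533, -0.3141]), 'torque': array([-0.0076, -0.0142,  0.025 ]), 'gripper_force': 0.0, 'width': 0.08534237153649295}
scene {'fovy': 43.17510037170776, 'cx': 291.98386338095946, 'cy': 205.8934032946676, 'extrinsics': array([[-0.6393, -0.5442,  0.5432,  1.2343],
       [ 0.7687, -0.4338,  0.47  ,  0.6458],
       [-0.0202,  0.7181,  0.6957,  0.9913],
       [ 0.    ,  0.    ,  0.    ,  1.    ]])}
scene foot 0.64 [310.0, 242.9] [0.5344 0.0964 0.    ]
scene turntable 0.56 [311.6, 238.0] [0.5362 0.1027 0.024 ]
scene knob 0.95 [300.3, 175.9] [0.4891 0.0301 0.155 ]
scene front 0.71 [303.1, 223.5] [0.6087 0.1352 0.155 ]
scene can 0.55 [406.4, 251.2] [0.408  0.2978 0.    ]
scene mug 0.89 [226.6, 227.4] [ 0.6271 -0.1051  0.    ]
t
[... 220 characters left out ...]
  0.9732],
       [ 0.    ,  0.    ,  0.    ,  1.    ]])}
top foot 0.8 [253.1, 236.8] [0.5404 0.0934 0.    ]
top turntable 0.93 [253.1, 238.0] [0.5335 0.093  0.024 ]
top knob 0.56 [286.3, 245.0] [0.4851 0.0231 0.155 ]
top knob 0.46 [252.5, 240.0] [0.508  0.0899 0.155 ]
top front 0.84 [224.1, 192.8] [0.6186 0.1322 0.155 ]
top can 0.57 [179.1, 303.3] [0.4145 0.2939 0.    ]
top mug 0.74 [327.5, 186.8] [ 0.6322 -0.1132  0.    ]
{'fovy': 64.03575038103952, 'cx': 277.7578857121668, 'cy': 204.76642351451906, 'hand_eye': array([[ 0.0001,  0.9445,  0.3284,  0.0841],
       [ 1.    ,  0.0002, -0.0009, -0.0012],
       [-0.0009,  0.3284, -0.9445, -0.1426],
       [ 0.    ,  0.    ,  0.    ,  1.    ]])}
```

View pics/top0.png

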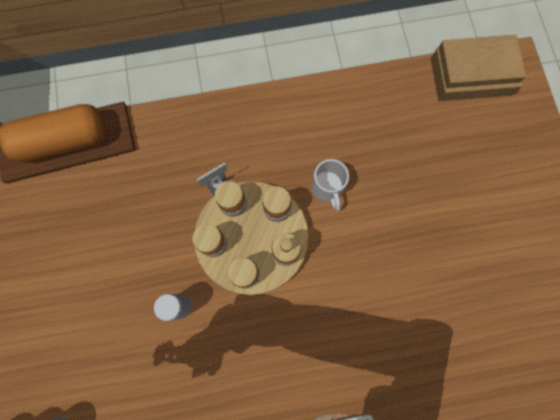

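View pics/scene0.png

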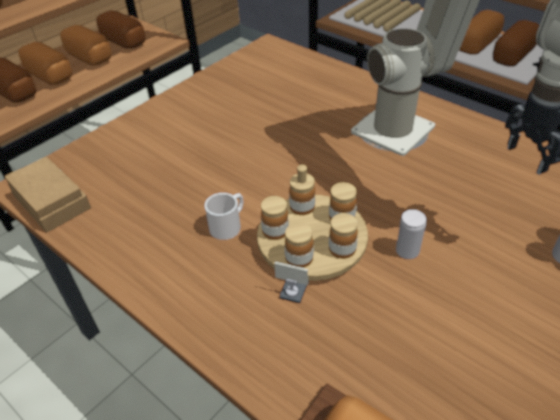

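The top view shows the knobbed jar at (287,243) and the card at (213,177). The scene view has them at (302,174) and (291,275). The networks agree with both, except for the second top "knob" at (252,240), which is spurious. Next I'll refine the geometry and plan the grasp.

```bash
cat > est.py <<'E'
from h import *
from scipy.optimize import least_squares
np.set_printoptions(precision=4,suppress=True)
def proj(cam,p):
    i=manip.camera_info(cam); f=210/np.tan(np.radians(i['fovy'])/2)
    q=np.linalg.inv(np.array(i['extrinsics']))@np.r_[p,1]
    return np.array([i['cx']-f*q[0]/q[2],i['cy']+f*q[1]/q[2]])
obs=[]
E
python3 - <<'E'
from est import *
from h import *
for c in ['scene','top']:
    for k in range(3):
        manip.snapshot(c)
        for l in ['foot','turntable','knob','front']:
            r=manip.spot_point(c,l)
            if r: obs.append((c,l,np.array(r[0]['position'])))
def pts(v):
    x,y,h,k=v
    return dict(foot=[x,y,0],turntable=[x,y,.024],knob=[x+.09*np.cos(k),y+.09*np.sin(k),.155],front=[x+.09*np.cos(h),y+.09*np.sin(h),.155])
fun=lambda v:np.concatenate([proj(c,pts(v)[l])-p for c,l,p in obs])
s=least_squares(fun,[.536,.095,.47,-2.2],loss='soft_l1',f_scale=2)
print(s.x,np.degrees(s.x[2:]));print({k:np.array(v) for k,v in pts(s.x).items()})
for o,r in zip(obs,fun(s.x).reshape(-1,2)): print(o[0],o[1],r)
# card end points
x,y,h,k=s.x;u=np.array([np.cos(h),np.sin(h),0]);n=np.array([-u[1],u[0],0])
for c in ['scene','top']: print(c,'card top corners',[proj(c,np.array([x,y,.105])+.165*u+t*n) for t in(-.037,.037)])
st=manip.get_state();M=R.from_rotvec(st['eef_rot']).as_matrix();print(M,st['joint_positions'])
E
```

```text
[ 0.5354  0.0997  0.3492 -2.1839] [  20.0051 -125.1262]
{'foot': array([0.5354, 0.0997, 0.    ]), 'turntable': array([0.5354, 0.0997, 0.024 ]), 'knob': array([0.4836, 0.0261, 0.155 ]), 'front': array([0.6199, 0.1305, 0.155 ])}
scene foot [-1.0835  0.5453]
scene turntable [-1.6395 -5.3577]
scene knob [-1.0423  0.954 ]
scene front [-0.2147 -0.854 ]
scene turntable [-0.4395  1.0423]
scene knob [ 3.1577 -3.246 ]
scene front [-2.4147 -1.554 ]
scene foot [0.8165 0.4453]
scene turntable [-0.4395 -2.1577]
scene knob [-1.1423 -0.146 ]
scene front [-5.1147 -1.054 ]
top foot [0.8127 1.0515]
top turntable [-1.7963  0.9469]
top knob [-1.029  -0.2389]
top front [-1.2258  0.7688]
top foot [0.0127 0.0515]
top turntable [-1.4963  0.2469]
top knob [0.971  0.7611]
top front [-1.3258  0.8688]
top turntable [-1.2963 -4.6531]
top knob [-0.329  -0.6389]
top front [-1.8258  0.3688]
scene card top corners [array([270.9634, 261.1235]), array([303.2385, 269.7245])]
top card top corners [array([226.0701, 162.6915]), array([197.5383, 178.4349])]
[[-0.8948  0.4465 -0.    ]
 [ 0.4465  0.8948 -0.    ]
 [-0.     -0.     -1.    ]] [ 1.108   0.2406  0.005   1.3352 -0.      1.5708]
```

```bash
python3 - <<'E'
import cv2,numpy as np
a=cv2.imread('pics/scene0.png')[250:310,260:320];b=cv2.imread('pics/top0.png')[155:215,185:245]
cv2.imwrite('pics/crop1.png',np.hstack([cv2.resize(q,(390,390),interpolation=cv2.INTER_CUBIC) for q in(a,b)]))
E
```

```text
(no output)
```

View pics/crop1.png

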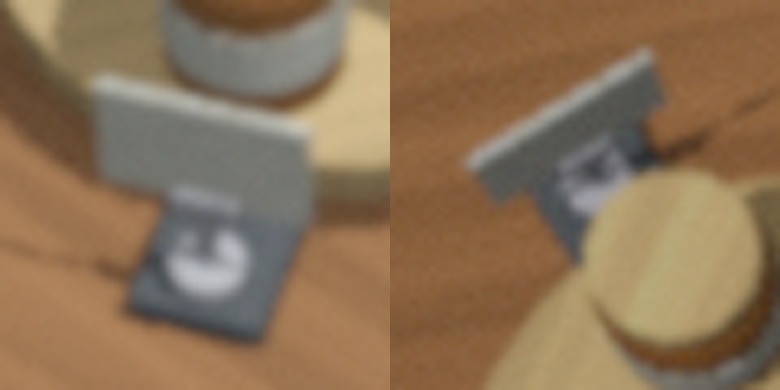

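```bash
python3 - <<'E'
from est import *
C=[('scene','a',274.9,261.8),('scene','b',308,269.7),('top','a',225.8,162.7),('top','b',196.8,180.1)]
N=[('scene','foot',310,243),('top','foot',253.1,236.8),('top','turntable',253.1,238),('scene','turntable',311.8,239),('scene','knob',301.3,176),('top','knob',286.8,244.5),('scene','front',304.5,223.8),('top','front',224.2,192.5)]
def P(v,l):
    x,y,h,k=v;o=np.array([x,y,0]);u=np.array([np.cos(h),np.sin(h),0]);n=np.array([-u[1],u[0],0]);z=np.array([0,0,1.])
    return {'a':o+.165*u-.037*n+.105*z,'b':o+.165*u+.037*n+.105*z,'foot':o,'turntable':o+.024*z,'front':o+.09*u+.155*z,'knob':o+.09*np.array([np.cos(k),np.sin(k),0])+.155*z}[l]
for name,S in [('corners+net',C+N),('scene',[q for q in C+N if q[0]=='scene']),('top',[q for q in C+N if q[0]=='top'])]:
    f=lambda v:np.concatenate([proj(c,P(v,l))-[a,b] for c,l,a,b in S])
    s=least_squares(f,[.535,.1,.4,-2.18],loss='soft_l1');print(name,s.x[:2],np.degrees(s.x[2:]),P(s.x,'knob'),P(s.x,'front'),'\n',f(s.x).reshape(-1,2).T)
E
```

```text
corners+net [0.5351 0.0972] [  22.7861 -124.0667] [0.4847 0.0226 0.155 ] [0.6181 0.132  0.155 ] 
 [[-1.5411 -1.7754 -2.025  -0.8147  0.0881 -1.1446 -1.828  -1.6772 -2.2467
  -0.2575 -5.2295  0.0068]
 [ 0.1328 -0.3962  1.0453  0.6959  0.1989  2.3823 -0.324  -2.3043 -2.3062
   0.6463  1.47    0.5405]]
scene [0.5331 0.1011] [  22.655 -124.539] [0.4821 0.0269 0.155 ] [0.6162 0.1357 0.155 ] 
 [[ 0.2609  0.0488  1.8024  0.059  -0.1837 -3.3621]
 [ 0.3833 -0.0785  0.4627 -2.0409 -2.1334  1.7421]]
top [0.5366 0.0947] [  22.7532 -124.834 ] [0.4852 0.0208 0.155 ] [0.6196 0.1295 0.155 ] 
 [[-1.0001  0.2222 -0.2407 -0.9018  0.5695  1.089 ]
 [ 0.2126 -0.1669  1.5913 -1.1337  0.2294 -0.3685]]
```

```bash
python3 -m creep '[[[0,0,0],[-3.25,-2.0,0],1],[[0,0,0],[-3.25,-2.0,0],1],[[0,0,0],[-3.25,-2.0,0],1],[[0,0,0],[-3.25,-2.0,0],1],[[0,0,0],[-3.25,-2.0,0],1],[[0,0,0],[-3.25,-2.0,0],1],[[0,0,0],[-3.25,-2.0,0],1],[[0,0,0],[-3.25,-2.0,0],1],[[0,0,0],[-3.25,-2.0,0],1],[[0,0,0],[-3.25,-2.0,0],1]]' && python3 -m creep '[[[0,0,0],[-3.25,-2.0,0],1],[[0,0,0],[-3.25,-2.0,0],1],[[0,0,0],[-3.25,-2.0,0],1],[[0,0,0.12],[0,0,0],1],[[0,0,0.12],[0,0,0],1],[[0,0,0.12],[0,0,0],1]]'; python3 -c "
from h import *;s=manip.get_state();print(s['joint_positions'],s['tcp_pos'],R.from_rotvec(s['eef_rot']).as_matrix())"
```

```text
time_s: 3.03
tcp_pos: [0.4255, 0.1216, 0.2316]
eef_rot: [0.72, 3.057, 0.001]
force: [0.7, 0.2, 0.4]
width: 0.0857
gripper_force: 0.0
time_s: 3.53
tcp_pos: [0.4855, 0.025, 0.231]
eef_rot: [-1.268, -2.874, 0.0]
force: [0.8, -1.0, 0.1]
width: 0.0857
gripper_force: 0.0
[ 5.13707216e-02  2.13681554e-01 -3.04244222e-02  1.32717984e+00
  8.95139909e-05  8.82504843e-01] [0.48549782 0.02498954 0.23104664] [[-6.74038312e-01  7.38696223e-01 -4.93441884e-04]
 [ 7.38696290e-01  6.74038417e-01  6.42614453e-05]
 [ 3.80068473e-04 -3.21189013e-04 -9.99999876e-01]]
```

```bash
python3 -m creep '[[[0,0,0.122],[0,0,0],1],[[0,0,0.122],[0,0,0],1],[[0,0,0.122],[0,0,0],1],[[0,0,0.122],[0,0,0],1],[[0,0,0.122],[0,0,0],1],[[0,0,0.122],[0,0,0],1],[[0,0,0.122],[0,0,0],1],[[0,0,0.122],[0,0,0],1],[[0,0,0.122],[0,0,0],1],[[0,0,0.122],[0,0,0],1]]' && python3 -m creep '[[[0,0,0.122],[0,0,0],1],[[0,0,0],[0,0,0],1]]'; python3 - <<'E'
from h import *
np.set_printoptions(precision=4,suppress=True)
s=manip.get_state();snap('wrist','w0')
M=R.from_rotvec(s['eef_rot']).as_matrix();print(s['tcp_pos'],M)
for r in manip.spot_point('wrist','knob'): 
    p=atz('wrist',r['position'],.155,s);print(r,p,M.T@(p-s['tcp_pos']))
for r in manip.spot_point('wrist','turntable')[:1]:print(r,atz('wrist',r['position'],.024,s))
E
```

```text
time_s: 4.37
tcp_pos: [0.4852, 0.0261, 0.2313]
eef_rot: [2.684, 1.632, 0.0]
force: [-0.2, -0.1, -0.8]
width: 0.0853
gripper_force: 0.0
time_s: 4.53
tcp_pos: [0.4852, 0.0261, 0.2313]
eef_rot: [2.776, 1.471, 0.0]
force: [0.6, -0.2, 0.0]
width: 0.0855
gripper_force: 0.0
[0.4852 0.0261 0.2313] [[ 0.5613  0.8276  0.    ]
 [ 0.8276 -0.5613 -0.    ]
 [-0.      0.     -1.    ]]
{'position': [274.4, 220.5], 'conf': 0.81} [0.4818 0.0238 0.155 ] [-0.0038 -0.0015  0.0763]
{'position': [278.0, 80.2], 'conf': 0.82} [0.5372 0.101  0.024 ]
```

View pics/w0.png

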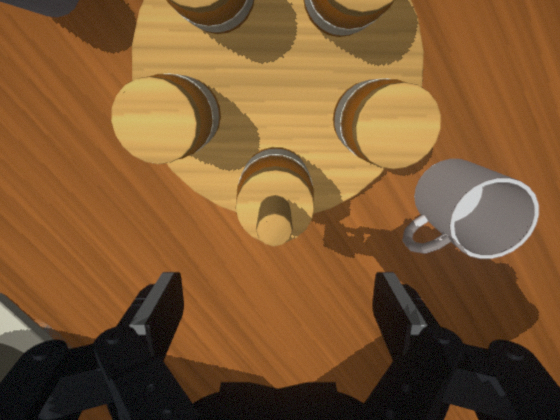

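The wrist view shows the knob at (275,220), midway between the fingers. The position agrees with the fixed cameras to within 3 mm, so I'll descend and grip.

```bash
python3 -m creep '[[[0,0,0],[-0.35,-0.15,2],1],[[0,0,0],[0,0,2],1],[[0,0,0],[0,0,2],1],[[0,0,0],[0,0,1.6],1],[[0,0,0],[0,0,1.2],1],[[0,0,0],[0,0,0],0.5],[[0,0,0],[0,0,0],0],[[0,0,0],[0,0,0],0],[[0,0,0],[0,0,0],0],[[0,0,0],[0,0,0],0]]' 40 && python3 -m creep '[[[0,0,0],[0,0,0],0],[[0,0,0],[0,0,0],0],[[0,0,0],[0,0,0],0]]'; python3 - <<'E'
from h import *
np.set_printoptions(precision=4,suppress=True)
s=manip.get_state();M=R.from_rotvec(s['eef_rot']).as_matrix();print(s['tcp_pos'],M,s['joint_positions'])
for c,l,z in [('scene','knob',.155),('top','turntable',.024),('scene','turntable',.024)]:
    manip.snapshot(c)
    for r in manip.spot_point(c,l)[:1]:print(c,l,r,atz(c,r['position'],z))
E
```

```text
time_s: 5.52
tcp_pos: [0.4826, 0.0243, 0.1444]
eef_rot: [2.774, 1.474, 0.003]
force: [-13.5, 6.7, 11.4]
width: 0.0259
gripper_force: 6.5
time_s: 5.77
tcp_pos: [0.4826, 0.0242, 0.1445]
eef_rot: [2.773, 1.474, 0.003]
force: [-1.7, 0.8, 6.2]
width: 0.023
gripper_force: 40.5
[0.4826 0.0242 0.1445] [[ 0.5593  0.8289  0.0021]
 [ 0.8289 -0.5593  0.0002]
 [ 0.0014  0.0016 -1.    ]] [ 0.05    0.2637 -0.199   1.106   0.0001  2.2143]
scene knob {'position': [300.1, 176.4], 'conf': 0.85} [0.4908 0.0309 0.155 ]
top turntable {'position': [251.9, 237.0], 'conf': 0.94} [0.5364 0.0954 0.024 ]
scene turntable {'position': [311.3, 238.0], 'conf': 0.87} [0.5367 0.1022 0.024 ]
```

```bash
python3 -m creep '[[[0,0,-0.04],[0,0.36,0],0],[[0,0,-0.08],[0.01,0.72,0],0],[[0,0,-0.08],[0.01,0.72,0],0],[[0,0,-0.08],[0.01,0.72,0],0],[[0,0,-0.04],[0,0.36,0],0],[[0,0,0],[0,0,0],0]]'; cat > chk.py <<'E'
from h import *
np.set_printoptions(precision=4,suppress=True)
s=manip.get_state();M=R.from_rotvec(s['eef_rot']).as_matrix();p=s['tcp_pos']-np.array([.535,.0975,0])
print('r',np.hypot(*p[:2]),'ang',np.degrees(np.arctan2(p[1],p[0])),'toolx',np.degrees(np.arctan2(M[1,0],M[0,0])),p+[.535,.0975,0],s['joint_positions'],s['force'])
E
python3 chk.py
```

```text
time_s: 6.57
tcp_pos: [0.5093, 0.0116, 0.1445]
eef_rot: [2.502, 1.899, 0.005]
force: [-1.5, 2.1, 7.5]
width: 0.0226
gripper_force: 40.8
r 0.08961974795737347 ang -106.67211818890065 toolx 74.39690485213178 [0.5093 0.0116 0.1445] [ 0.0223  0.3118 -0.132   1.124   0.001   1.8654] [-1.5028  2.1478  7.5402]
```

```bash
python3 -m creep '[[[0,0,-0.04],[0,0.36,0],0],[[0,0,-0.08],[0.01,0.72,0],0],[[0,0,-0.08],[0.01,0.72,0],0],[[0,0,-0.08],[0.01,0.72,0],0],[[0,0,-0.08],[0.01,0.72,0],0],[[0,0,-0.08],[0.01,0.72,0],0],[[0,0,-0.08],[0.01,0.72,0],0],[[0,0,-0.08],[0.01,0.72,0],0],[[0,0,-0.08],[0.01,0.72,0],0],[[0,0,-0.04],[0,0.36,0],0]]'; python3 chk.py
```

```text
time_s: 7.4
tcp_pos: [0.5728, 0.0166, 0.1445]
eef_rot: [1.67, 2.659, 0.006]
force: [-0.6, 2.9, 5.9]
width: 0.023
gripper_force: 40.8
r 0.08933099890743204 ang -64.9526904282391 toolx 115.7553377529436 [0.5728 0.0166 0.1445] [0.0277 0.4307 0.0457 1.1824 0.0022 1.149 ] [-0.5859  2.8822  5.8943]
```

```bash
python3 -m creep '[[[0,0,-0.04],[0,0.36,0],0],[[0,0,-0.08],[0.01,0.72,0],0],[[0,0,-0.08],[0.01,0.72,0],0],[[0,0,-0.08],[0.01,0.72,0],0],[[0,0,-0.08],[0.01,0.72,0],0],[[0,0,-0.08],[0.01,0.72,0],0],[[0,0,-0.08],[0.01,0.72,0],0],[[0,0,-0.08],[0.01,0.72,0],0],[[0,0,-0.08],[0.01,0.72,0],0],[[0,0,-0.04],[0,0.36,0],0]]'; python3 chk.py
```

```text
time_s: 8.23
tcp_pos: [0.6178, 0.0619, 0.1445]
eef_rot: [0.625, 3.075, 0.005]
force: [1.7, 2.4, 3.1]
width: 0.0228
gripper_force: 40.6
r 0.09015653229892176 ang -23.232719938110826 toolx 157.0097536185947 [0.6178 0.0619 0.1445] [0.0988 0.5227 0.1942 1.2383 0.0023 0.5   ] [1.724  2.4441 3.1226]
```

```bash
python3 -m creep '[[[0,0,-0.06],[0,0.54,0],0],[[0,0,-0.085],[0.01,0.77,0],0],[[0,0,-0.085],[0.01,0.77,0],0],[[0,0,-0.085],[0.01,0.77,0],0],[[0,0,-0.085],[0.01,0.77,0],0],[[0,0,-0.085],[0.01,0.77,0],0],[[0,0,-0.085],[0.01,0.77,0],0],[[0,0,-0.085],[0.01,0.77,0],0],[[0,0,-0.085],[0.01,0.77,0],0],[[0,0,-0.05],[0,0.45,0],0]]' && python3 -m creep '[[[0,0,0],[0,0,0],0],[[0,0,0],[0,0,0],0],[[0,0,0],[0,0,0],0]]'; python3 chk.py; python3 - <<'E'
from h import *
for c in ['scene','top']:
    snap(c,c+'1')
    for l,z in [('knob',.155),('front',.155),('turntable',.024),('foot',0),('can',0),('mug',0)]:
        for r in manip.spot_point(c,l)[:1]: print(c,l,r,atz(c,r['position'],z).round(4))
import numpy as np
a=cv2.resize(cv2.imread('pics/scene1.png')[150:310,220:380],(400,400),interpolation=cv2.INTER_CUBIC);b=cv2.resize(cv2.imread('pics/top1.png')[140:300,170:330],(400,400),interpolation=cv2.INTER_CUBIC)
cv2.imwrite('pics/crop2.png',np.hstack([a,b]))
E
```

```text
time_s: 9.07
tcp_pos: [0.62, 0.1323, 0.1446]
eef_rot: [-0.607, 3.078, 0.005]
force: [0.3, 5.6, 3.4]
width: 0.0231
gripper_force: 40.5
time_s: 9.32
tcp_pos: [0.62, 0.132, 0.1445]
eef_rot: [-0.601, 3.079, 0.006]
force: [1.1, 5.2, 2.5]
width: 0.0229
gripper_force: 40.5
r 0.09177547163772937 ang 22.085460948706878 toolx -157.90711247417622 [0.62   0.132  0.1445] [ 0.2081  0.5484  0.2371  1.2553  0.0035 -0.1775] [1.0519 5.1559 2.4942]
scene knob {'position': [298.3, 224.7], 'conf': 0.59} [0.618  0.1293 0.155 ]
scene front {'position': [300.1, 225.7], 'conf': 0.77} [0.6179 0.1343 0.155 ]
scene turntable {'position': [311.7, 240.3], 'conf': 0.78} [0.5421 0.1076 0.024 ]
scene foot {'position': [311.9, 242.2], 'conf': 0.92} [0.5296 0.0986 0.    ]
scene can {'position': [407.8, 250.5], 'conf': 0.87} [0.4039 0.2993 0.    ]
scene mug {'position': [230.1, 227.1], 'conf': 0.83} [ 0.6207 -0.0988  0.    ]
top turntable {'position': [179.3, 304.2], 'conf': 0.64} [0.4114 0.2879 0.024 ]
top can {'position': [180.7, 308.0], 'conf': 0.77} [0.4029 0.2916 0.    ]
top mug {'position': [329.0, 183.7], 'conf': 0.83} [ 0.6395 -0.1186  0.    ]
```

View pics/crop2.png

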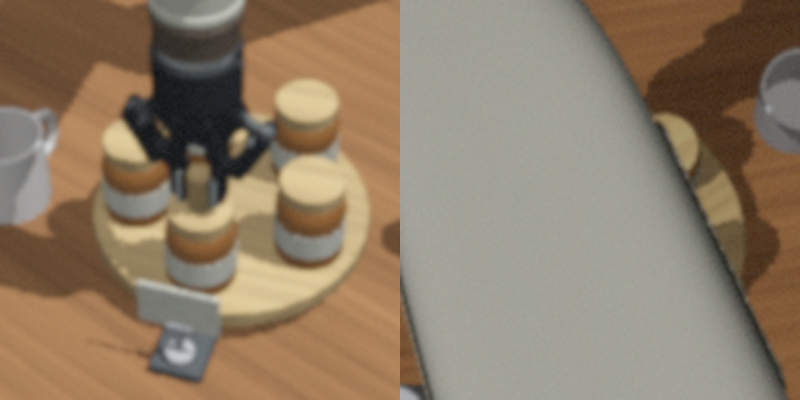

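The scene view shows the knob gripped at about (298,225), with its jar behind the card at (291,272). The TCP is within 3 mm of the estimated front point, and the can and mug estimates changed only within detection noise, so I'm handing in.

```bash
python3 -c "
from workcell import manip;print(manip.finish_job())"
```

```text
the job is handed in; nothing more can be done
None
```

I turned the knobbed jar to the front and handed the job in with the gripper still holding the knob at about 40 N; the knob measured about 2 mm from my estimate of the front point (good to roughly 5 mm, limit 13 mm), the can and mug were never approached, and the hand-in returned no verdict.

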